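# Weigh a tin of leftover paint on the beam balance

### The job

Weigh the paint tin on the shop's beam balance: hang the tin by its bail on the two hooks at the forked end of the beam, and slide the poise along the beam until the beam comes to rest level, its pointer on the middle mark. Keep the tin upright, leave the poise where the beam balances, and do not disturb the small tin, the tape or the cups.

Things in the scene. Friction and masses are not known exactly. Their poses are not given: they have to be found in the camera images.
- balance: beam balance, bolted down: grey base plate 18 mm high, 86 mm wide (x), from y = -340 to +40 mm, with a cross foot 200 x 50 mm; pillar of two cheeks, 84 mm wide over both, 50 mm along y, top at 229 mm. Origin: on the bench under the beam's pivot. The beam lies along y: forked load end at +y, graduated arm with the poise at -y. Nothing stands under the fork
- pivot (a point): the beam's pivot, 215 mm above the balance's origin. The bar of the beam, 8 mm wide and 18 mm high, is in line with it; a brass counterweight hangs under it in the pillar. Axes as the balance's
- index (a point): the black middle mark of the white index post at the end of the graduated arm, 321 mm from the pivot and level with it: the beam's black pointer stands at it when the beam is level. Post 34 mm (x) by 18 mm, top at 264 mm
- beam (a joint): tilt of the beam, rad: 0 level (pointer on the middle mark), positive with the fork end down and the poise arm up; stops at -0.12 and +0.12. It swings freely with a damper: at rest about 1.5 s after it is let go. Near balance, a poise 10 mm too far in leaves it at about +0.075 rad, 10 mm too far out at -0.075
- fork (a point): seat point midway between the beam's two hooks, 125 mm from the pivot to +y, 3.5 mm below it: here lies the middle of a 5 mm bail wire resting in them. Hooks: steel prongs 8 mm thick, centres 58 mm apart in x, running to +y from a crossbar (face 39 mm inward); seat 12 mm long, upturned tip 17 mm further out, top 20 mm above; prong underside 11 mm below. Bring a bail in over the tips from +y
- poise (a joint): place of the poise, m: 0 at the zero mark (its centre 50 mm from the pivot), growing outwards (to the balance's -y, away from the fork) to 0.205; marks every 10 mm. It rubs with about 2 N and stays where it is left. With nothing on the fork the beam balances at 0; each 10 mm outwards balances 37 g on the fork; the tin balances somewhere from 0.08 to 0.20
- poise_tab (a point): middle of the poise's finger tab: upright dark steel tab 12 mm thick along the beam, 26 mm across it, 28 mm high, on top of the poise (steel block astride the bar, 42 mm along the beam, 35 mm across). The point is 14 mm above the block's top, 14 mm below the tab's top, 30 mm above the bar's middle. Axes as the beam's
- tin: lidded steel paint tin, 86 mm in diameter and 98 mm high, with an upright wire bail that does not fold; partly full, 0.35 to 0.7 kg. Origin: centre of the underside. The bail stands in the tin's x-z plane
- tin_grip (a point): middle of the tin's bail: centre of a wooden grip 32 mm long (tin's x), 11 mm thick and high, 165 mm above the tin's underside. The top wire, 5 mm thick, is straight to 42 mm either side of here along x; the wire legs stand 46.5 mm either side. 64 mm clear between lid and top wire
- small_tin: bystander: small lidded steel tin without a bail, 66 mm in diameter and 70 mm high. Origin: centre of the underside
- tape: bystander: roll of masking tape lying flat, 92 mm in diameter, 22 mm high. Origin: centre of the underside
- cups: bystander: stack of white cups, 77 mm in diameter and 113 mm high. Origin: centre of the underside
There are look-alikes about, which are no part of the job. What is shaped like the tin but green or pink is not meant.

How it is judged:
By the outcome, as a careful person would: the job done as asked, in the order asked, and still so for the second after the job is handed in, with the robot touching nothing.
It also fails if it takes over 72 s, if anything falls off the work surface, if the arm or the gripper's body presses on something with over 40 N, if the wrist force passes 120 N, or if a joint passes its speed limit or range.

### The arm

A 6-joint arm with a two-finger parallel gripper is mounted at the origin on the work surface. World frame = base frame: x ahead of the robot, y to its left, z up, the work surface at z = 0. Lengths are in mm, angles in rad, forces in N, time in s.
With the tool pointing down it reaches from about 300 to 775 mm from the base axis. Payload 14.6 kg.
Tool frame: the origin (TCP) lies midway between the tips of the shut fingers; the grasp point (between the pads) lies 19 mm behind it (manip.hold_point_z is the distance from the TCP to the grasp point, in mm); z points along the fingers, y is the direction in which the jaws open and shut (so a half turn about z gives the same grasp; the last joint's range is limited). The gripper opens to 94 mm and grips with 3 to 60 N. Pads are 16 mm wide; open, the fingers measure 119 mm over their backs; the gripper's body (75 mm by 177 mm) begins 78 mm behind the grasp point.
Start: joints at [1.116, 0.3, 1.521, -0, 1.321, -0.067], TCP at [207.98, 509.149, 181.046] pointing down, gripper open.
Joint ranges: [-3.03, 3.03], [-0.79, 2.21], [0.23, 2.52], [-1.04, 4.18], [0, 3.07], [-2.55, 2.55]. Speed limits (rad/s): [2.22, 2.22, 2.57, 3.14, 3.14, 3.14].

### API

Orientations are given as [roll, pitch, yaw] about the fixed x, y, z axes, in that order (R = Rz(yaw) Ry(pitch) Rx(roll)).
In Python, from cell import manip gives the robot as it stands.
- The arm moves only by the shell command python3 -m crank 'ROWS' [OPENING] [FORCE]. ROWS is JSON, a list of rows, each an object with "offset": the shift along the world's x, y, z in m, a list of three; "spin": the turn about the world's z in degrees. In form: [{"offset": [dx, dy, dz], "spin": spin}, ...]. A call has exactly 8 rows; each row is the pose to reach, as a shift and turn from the pose measured when the call began; what a row does not reach only later rows make up. A row lasts 1/12 s, in which the tool goes at most 41.7 mm and 7.16 degrees, less where a joint would pass 70% of its speed; a pose out of reach is approached as far as the arm can. A call with a gripper value outside its range is refused whole. OPENING is the opening, from 0 (shut) to 1 (fully open), set as the call begins (- or left out, the last holds). The fingers move at their own pace and stop on an object; FORCE is the grip in N (left out, the last holds). Time passes only in rows, so rows that repeat a pose let the fingers close, or fill a call up. It gives the time, the measured TCP pose, the force and the opening at its end, in the units of the state.
- manip.read_state(): the state, without advancing time (a new reading comes with each control period).
- manip.camera(name): name is "side" or "top"; returns a dict with "pixels" (400x640x3 uint8, red, green, blue), "fx", "fy", "cx", "cy" (pixels), "extrinsics" (4x4, takes a point from world to camera coordinates). Camera axes: x right, y down, z forward; pixel columns grow to the right and rows downward; lengths in mm; the calibration is good to about 2 mm. A picture is of the moment at which its call begins. There is no depth.
- manip.sign_off(): hands the job in, once; it reports no verdict.
Trained networks look in a picture, given as the dict that the camera call returned (one of the last four; its "shot" number tells which), for a name from the list of things; names that differ only in an ending like _2 or _b are one class to them, and where a whole thing is asked for, a point or a joint stands for the part that bears it (a point fixed in the world has none). Each returns a list of dicts, best first, with "conf" (0 to 1); they miss things now and then, are a little off and sometimes report something else, mostly with a low value. They report only what shows in the picture. A call takes as long as a camera call. They do not tell look-alikes from the thing itself.
- manip.search_frame(picture, name): "location" ([x, y, z] in mm, in world coordinates, good to about 4 mm: the middle of the surface that is visible of it).
- manip.masks_of(picture, name): "mask" (400x640 bool, what is visible of it).
The state is a dict: "clock": time; "joints": joint angles; "qd": joint speeds; "effort": joint torques, N m; "eef_pos": TCP position; "eef_rot": TCP orientation; "wrist_force": force on the tool from outside, world axes, zero at the start; "moment": the same for the moment, N m; "finger_gap": finger opening in mm.
Only numpy, scipy, OpenCV 4.12 (cv2) and the standard library are available. Lean on these libraries where they do the work, as an engineer would, in place of code of your own. Each camera call takes 0.05 s, during which the arm holds its last target. There are 200 camera calls.

## Working session

There is one attempt and no reset: what is moved stays moved. The work goes in short steps, Python scripts to look and compute and a shell command to move; the robot and the scene stay as the last step left them, time stands still between calls to the robot, and variables do not carry over. Pictures are saved under pics/ and viewed, about 8 in all and at most 12, crops included, and the job is handed in when it is done.

```bash
mkdir -p pics
cat > h.py <<'E'
import numpy as np,cv2
from cell import manip
def save(p,f,crop=None,s=1):
    im=p["pixels"][:,:,::-1]
    if crop: im=im[crop[1]:crop[3],crop[0]:crop[2]]
    cv2.imwrite("pics/"+f,cv2.resize(im,None,fx=s,fy=s,interpolation=cv2.INTER_CUBIC))
def proj(p,X):
    c=p["extrinsics"]@np.append(X,1.); return np.array([p["fx"]*c[0]/c[2]+p["cx"],p["fy"]*c[1]/c[2]+p["cy"]])
def ray(p,u,v):
    E=p["extrinsics"];R=E[:3,:3];o=-R.T@E[:3,3]
    return o,R.T@np.array([(u-p["cx"])/p["fx"],(v-p["cy"])/p["fy"],1.])
def atz(p,u,v,z):
    o,d=ray(p,u,v); return o+d*(z-o[2])/d[2]
def tri(p1,a,p2,b):
    o1,d1=ray(p1,*a);o2,d2=ray(p2,*b)
    A=np.stack([d1,-d2],1);t=np.linalg.lstsq(A,o2-o1,rcond=None)[0]
    q1,q2=o1+d1*t[0],o2+d2*t[1];return (q1+q2)/2,np.linalg.norm(q1-q2)
E
python3 - <<'E'
from h import *
np.set_printoptions(precision=1,suppress=True)
t=manip.camera("top");s=manip.camera("side")
save(t,"t1.png");save(s,"s1.png")
for n in ["balance","pivot","index","beam","fork","poise_tab","poise","tin","tin_grip","small_tin","tape","cups"]:
  for nm,p in(("top",t),("side",s)):
    try:
      for r in manip.search_frame(p,n)[:4]: print(n,nm,np.array(r["location"]),round(r["conf"],2),proj(p,r["location"]))
    except Exception as e: print(n,nm,e)
for p in(t,s): print(p["extrinsics"],p["fx"])
print(manip.read_state())
E
```

```text
balance top [511.9 -84.3  19.9] 0.96 [372.9 224.4]
balance side [511.6  32.6  95.9] 0.97 [352.6 200.4]
pivot top [514.3 -86.5  16.5] 0.83 [373.4 223.7]
pivot top [512.2  19.4 220.5] 0.61 [343.9 220.1]
pivot side [511.7  30.9  94. ] 0.82 [352.6 200.6]
pivot side [ 395.  -119.7   15.2] 0.47 [391.9 197.6]
index top [515.  -85.4  18.8] 0.64 [373.2 223.4]
index top [507.6  22.7 219.8] 0.52 [342.7 221.9]
index side [510.6  29.1  96.7] 0.97 [353.1 199.4]
beam top [510.4  21.5 218. ] 0.84 [343.1 220.9]
beam top [515.9 -84.9  20. ] 0.48 [373.  223.1]
beam side [509.2  62.4 216.8] 0.7 [354.5 167.3]
fork top [507.7  19.3 219.9] 0.76 [344.  221.8]
fork side [508.3  66.6 219.9] 0.69 [354.8 167.1]
poise_tab top [514.5 -53.5 220.1] 0.78 [371.2 218.8]
poise_tab side [512.2 -38.4 219.8] 0.72 [355.8 148.6]
poise_tab side [512.   31.1  93. ] 0.34 [352.5 200.9]
poise top [506.5 -53.7 219.9] 0.73 [371.4 221.8]
poise side [514.8 -43.1 221.6] 0.51 [355.  147.2]
tin top [400.2 374.6  95.4] 0.79 [217.4 264.4]
tin top [546.7 344.1 100.4] 0.66 [228. 213.]
tin top [539.7 494.4  99.7] 0.6 [175.6 216.2]
tin top [
[... 1109 characters left out ...]
ps side [508.7  67.6 216.2] 0.51 [354.6 168.6]
[[  -0.    -1.     0.   100.6]
 [  -1.     0.    -0.1  603.4]
 [   0.1   -0.    -1.  1539.4]
 [   0.     0.     0.     1. ]] 519.5200276743394
[[  -1.    -0.1   -0.   599.1]
 [  -0.1    0.5   -0.8  113.7]
 [   0.1   -0.8   -0.5 1154.6]
 [   0.     0.     0.     1. ]] 409.59455707740017
{'clock': 1.3, 'joints': array([ 1.1,  0.3,  1.5, -0. ,  1.3, -0.1]), 'qd': array([-0.,  0.,  0.,  0., -0., -0.]), 'effort': array([  0. , -53.2, -35.3,   0.1,   0. ,  -0. ]), 'eef_pos': array([208. , 509.2, 181. ]), 'eef_rot': array([-3.1,  0. ,  2.8]), 'wrist_force': array([-0.5,  0.1, -0. ]), 'moment': array([ 0. ,  0.1, -0. ]), 'finger_gap': 94.00267563676556}
```

Run:
```python
import cv2,numpy as np
t=cv2.imread("pics/t1.png");s=cv2.imread("pics/s1.png")
a=t[120:290,140:440];b=s[110:400,230:450]
cv2.imwrite("pics/a.png",cv2.resize(a,None,fx=2.6,fy=2.6,interpolation=2));cv2.imwrite("pics/b.png",cv2.resize(b,None,fx=2,fy=2,interpolation=2))
```

```text
(no output)
```

View pics/a.png

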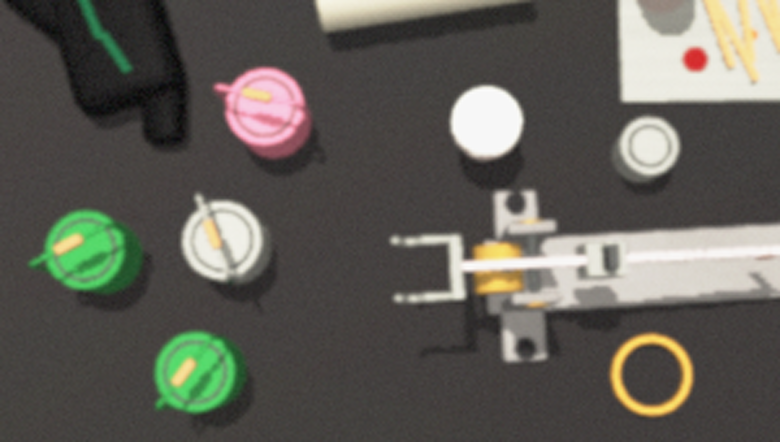

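View pics/b.png

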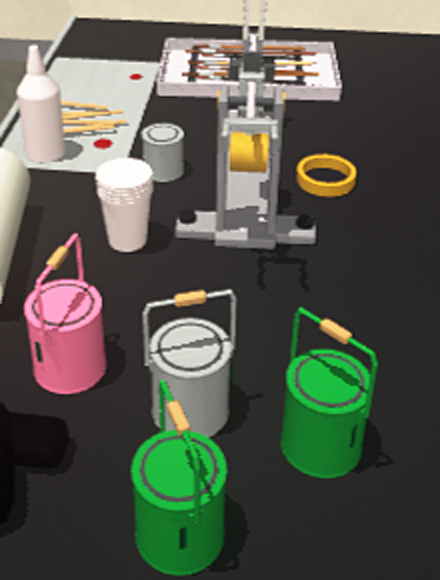

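Run:
```python
from h import *
np.set_printoptions(precision=1,suppress=True)
t=manip.camera("top");s=manip.camera("side")
f=lambda x,y:(140+x/2.6-.3,120+y/2.6-.3)
g=lambda x,y:(230+x/2-.25,110+y/2-.25)
for k,v in {"grip":(211,234,165),"wA":(198,195,165),"wB":(232,277,165),"tipR":(393,240,232),"tipL":(396,299,232),"root1":(461,236,215),"root2":(463,298,215),"beamA":(470,265.5,224),"beamB":(780,250,224),"tab":(606,258,259),"foot1":(516,202,18),"foot2":(525,348,18),"plateNear":(545,238,18)}.items():
  print(k,atz(t,*f(*v[:2]),v[2]))
print("grip tri",tri(t,f(211,234),s,g(190,298)))
print("side wires",atz(s,*g(147,306),165),atz(s,*g(234,291),165),atz(s,*g(190,298),165))
for n,p,z in(("tin",t,99),):
  for r in manip.masks_of(p,n): 
    m=r["mask"];v,u=np.nonzero(m);print(r["conf"],m.sum(),u.mean(),v.mean(),p["pixels"][m].mean(0))
# wooden color in top near the tin
for p,(a,b,c,d) in((t,(210,190,240,240)),(s,(300,250,350,268))):
  P=p["pixels"].astype(int);sub=P[b:d,a:c];m=(sub[:,:,0]-sub[:,:,2]>50)&(sub[:,:,0]>140)
  v,u=np.nonzero(m);print(m.sum(),u.mean()+a,v.mean()+b, atz(p,u.mean()+a,v.mean()+b,167))
save(t,"t2.png",(270,180,640,260),2.1)
for r in manip.masks_of(t,"beam")[:2]+manip.masks_of(t,"poise_tab")[:2]:
  m=r["mask"];v,u=np.nonzero(m);print(r["conf"],m.sum(),u.min(),u.max(),v.min(),v.max(),u.mean(),v.mean())
```

```text
grip [550.4 354.5 165. ]
wA [592.3 368.5 165. ]
wB [504.4 332.2 165. ]
tipR [535.1 159.9 232. ]
tipL [475.3 157.6 232. ]
root1 [539.6  90.4 215. ]
root2 [475.9  89.5 215. ]
beamA [508.4  82.  224. ]
beamB [ 519.2 -236.3  224. ]
tab [511.3 -52.5 259. ]
foot1 [596.6  19.6  18. ]
foot2 [425.3  13.1  18. ]
plateNear [553.4 -13.5  18. ]
grip tri (array([549.8, 354.8, 163.3]), np.float64(1.5266243924627192))
side wires [590.  373.9 165. ] [505.4 340.5 165. ] [548.8 356.7 165. ]
0.78 818 243.30195599022005 162.52933985330074 [223.7 161.5 176.4]
0.76 913 227.0974808324206 212.32968236582695 [193.5 190.7 178.2]
0.63 976 175.22233606557376 217.1987704918033 [ 82.7 162.2  88.1]
0.62 838 216.56085918854416 262.99880668257754 [ 90.6 177.7  96.5]
49 221.20408163265307 209.53061224489795 [550.6 353.2 167. ]
95 324.7157894736842 258.6842105263158 [548.6 358.8 167. ]
0.76 1311 291 456 210 236 353.0877192982456 220.98398169336383
0.69 243 363 381 213 227 372.24279835390945 219.78189300411523
```

View pics/t2.png

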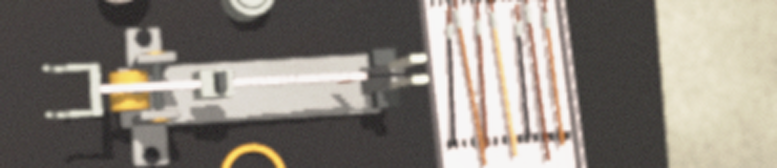

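Run:
```python
from h import *
a=cv2.imread("pics/s1.png")[105:245,305:405];b=cv2.imread("pics/t1.png")[190:250,280:400]
a=cv2.resize(a,None,fx=4.2,fy=4.2,interpolation=2);b=cv2.resize(b,None,fx=3,fy=3,interpolation=2)
c=np.zeros((588,790,3),np.uint8);c[:,:420]=a;c[:180,425:785]=b
s2=cv2.imread("pics/t1.png")[190:250,400:480];c[190:430,425:745]=cv2.resize(s2,None,fx=4,fy=4,interpolation=2)
cv2.imwrite("pics/c.png",c)
```

```text
(no output)
```

View pics/c.png

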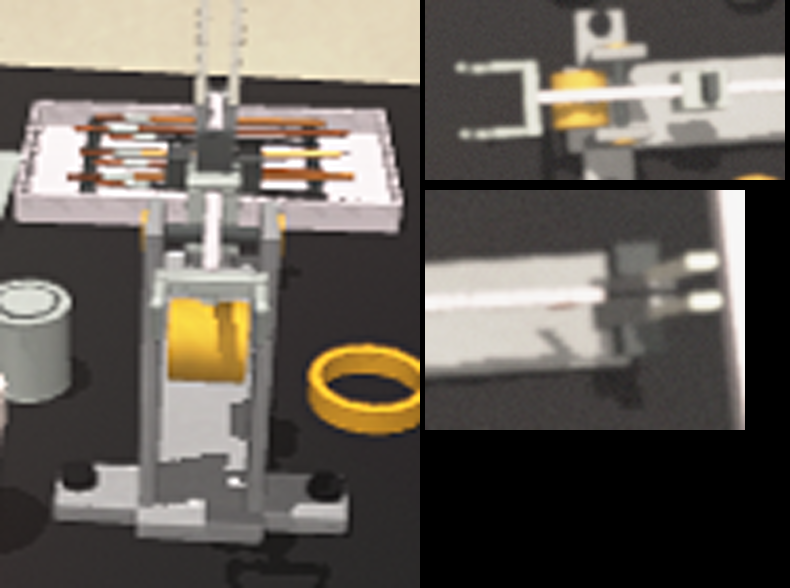

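Run:
```python
from h import *
np.set_printoptions(precision=1,suppress=True)
t=manip.camera("top");s=manip.camera("side")
o=lambda p:ray(p,0,0)[0]
print(o(t),o(s))
for a,b in(((292.3,212.3),(342.6,170)),((293,234.7),(366.4,171.9))): print(tri(t,a,s,b))
for z in(215,235,250): print(z,atz(t,292.3,212.3,z),atz(t,293,234.7,z),atz(s,342.6,170,z))
print("crossbar",tri(t,(316.5,222),s,(305+210/4.2,105+275/4.2)))
# tab top dark ; index post top dark
print("tab",atz(t,280+(709-425)/3,190+88/3,259),atz(t,280+(709-425)/3,190+88/3,255))
print("tabside",tri(t,(280+(709-425)/3,190+88/3),s,(305+214/4.2,105+140/4.2)))
print("index",atz(t,400+(637-425)/4,190+(256-190)/4,264),atz(t,400+(617-425)/4,190+(310-190)/4,215))
print("block",atz(t,280+(675-425)/3,190+91/3,231),atz(t,280+(724-425)/3,190+91/3,231))
print("cheeks top",atz(t,280+(594-425)/3,190+50/3,229),atz(t,280+(646-425)/3,190+50/3,229))
def pr(p,X): return proj(p,np.array(X,float))
for oy in(8,12,16,20):
  for th in(0,-.12):
    R=lambda l,z:np.array([510,oy,215])+np.array([0,l*np.cos(th)+z*np.sin(th),z*np.cos(th)-l*np.sin(th)])
    print(oy,th,"tiptop",pr(t,R(146,16)+[29,0,0]),pr(s,R(146,16)+[29,0,0]),"xbar",pr(t,R(82,5)),"cw",pr(t,R(0,-40)),"cwside",pr(s,R(0,-60)),"cheek",pr(t,[545,oy+25,229]),pr(t,[545,oy-25,229]))
```

```text
[ 414.7  126.7 1598.8] [470.7 978.7 725. ]
(array([532.1, 155.5, 259.6]), np.float64(0.5564097003888359))
(array([475.9, 154.4, 257.7]), np.float64(3.5269860431481193))
215 [535.7 156.5 215. ] [476.  155.3 215. ] [538.3  76.6 215. ]
235 [534. 156. 235.] [475.1 154.9 235. ] [535.6 112.  235. ]
250 [532.6 155.7 250. ] [474.4 154.6 250. ] [533.6 138.5 250. ]
crossbar (array([507.2,  92.5, 224.8]), np.float64(1.7262274909969355))
tab [510.2 -57.4 259. ] [510.5 -57.9 255. ]
tabside (array([512.7, -59.9, 240.5]), np.float64(2.3093708690974237))
index [ 539.9 -261.6  264. ] [ 508.4 -260.5  215. ]
block [510.1 -31.1 231. ] [509.4 -74.4 231. ]
cheeks top [547.6  39.3 229. ] [546.9  -6.7 229. ]
8 0 tiptop [293.1 210.5] [339.6 180.1] xbar [317.4 221.4] cw [346.8 222. ] cwside [354.6 177.5] cheek [338.7 207.6] [357.6 207.3]
8 -0.12 tiptop [294.1 209.9] [339.8 173.1] xbar [317.9 221.1] cw [345.1 222.1] cwside [354.4 178.7] cheek [338.7 207.6] [357.6 207.3]
12 0 tiptop [291.6 210.5] [339.4 181. ] xbar [315.9 221.4] cw [345.4 222.1] cwside [354.5 178.2] cheek [337.2 207.6] [356.1 207.3]
12 -0.12 tiptop [292.5 209.9] [339.7 174. ] xbar [316.4 221.1] cw [343.6 222.1] cwside [354.3 179.4] cheek [337.2 207.6] [356.1 207.3]
16 0 tiptop [290.1 210.6] [339.2 181.9] xbar [314.4 221.4] cw [343.9 222.1] cwside [354.4 179. ] cheek [335.7 207.7] [354.5 207.4]
16 -0.12 tiptop [291.  209.9] [339.5 174.8] xbar [314.9 221.2] cw [342.2 222.1] cwside [354.2 180.2] cheek [335.7 207.7] [354.5 207.4]
20 0 tiptop [288.5 210.6] [339.1 182.8] xbar [312.9 221.5] cw [342.5 222.1] cwside [354.3 179.7] cheek [334.2 207.7] [353.  207.4]
20 -0.12 tiptop [289.5 210. ] [339.3 175.7] xbar [313.4 221.2] cw [340.7 222.1] cwside [354.1 180.9] cheek [334.2 207.7] [353.  207.4]
```

```bash
python3 -c "
from h import *
s=manip.read_state();print(s['clock'],s['eef_pos'],np.degrees(s['eef_rot']))"
python3 -m crank '[{"offset":[0.02,0,0.03],"spin":6},{"offset":[0.055,-0.02,0.05],"spin":12},{"offset":[0.09,-0.035,0.065],"spin":18},{"offset":[0.125,-0.05,0.07],"spin":24},{"offset":[0.16,-0.067,0.07],"spin":30},{"offset":[0.195,-0.085,0.07],"spin":36},{"offset":[0.23,-0.1,0.07],"spin":40},{"offset":[0.26,-0.115,0.07],"spin":42}]' 1
```

```text
1.65 [207.96538188 509.13095702 181.02407856] [-1.79995554e+02  2.50438772e-04  1.57781685e+02]
clock: 2.32
eef_pos: [470.0, 392.8, 251.0]
eef_rot: [-3.142, 0.0, -2.793]
wrist_force: [-0.6, 0.2, -0.2]
finger_gap: 93.9
```

```bash
python3 -m crank '[{"offset":[0.03,-0.014,0],"spin":1},{"offset":[0.058,-0.028,-0.005],"spin":2},{"offset":[0.075,-0.036,-0.01],"spin":2},{"offset":[0.0795,-0.038,-0.02],"spin":2},{"offset":[0.0795,-0.038,-0.03],"spin":2},{"offset":[0.0795,-0.038,-0.04],"spin":2},{"offset":[0.0795,-0.038,-0.04],"spin":2},{"offset":[0.0795,-0.038,-0.04],"spin":2}]' 1
python3 - <<'E'
from h import *
t=manip.camera("top");s=manip.camera("side");st=manip.read_state();print(st['eef_pos'],st['clock'])
a=cv2.resize(t["pixels"][180:250,190:270,::-1],None,fx=5,fy=5,interpolation=2)
b=cv2.resize(s["pixels"][200:330,280:380,::-1],None,fx=3.8,fy=3.8,interpolation=2)
c=np.zeros((500,790,3),np.uint8);c[:350,:400]=a;c[:494,405:785]=b
cv2.imwrite("pics/d.png",c)
for X in([549.5,355,165],[549.5,355,192],): print(proj(t,X),proj(s,X))
E
```

```text
clock: 2.98
eef_pos: [548.4, 355.5, 210.7]
eef_rot: [-3.142, -0.001, -2.757]
wrist_force: [0.7, 0.2, 0.0]
finger_gap: 94.1
[549.0169942  355.50593547 211.84594784] 3.0833
[220.67538801 210.02149151] [324.49914135 258.14713   ]
[219.08598909 209.11277519] [324.48559528 247.92086237]
```

View pics/d.png

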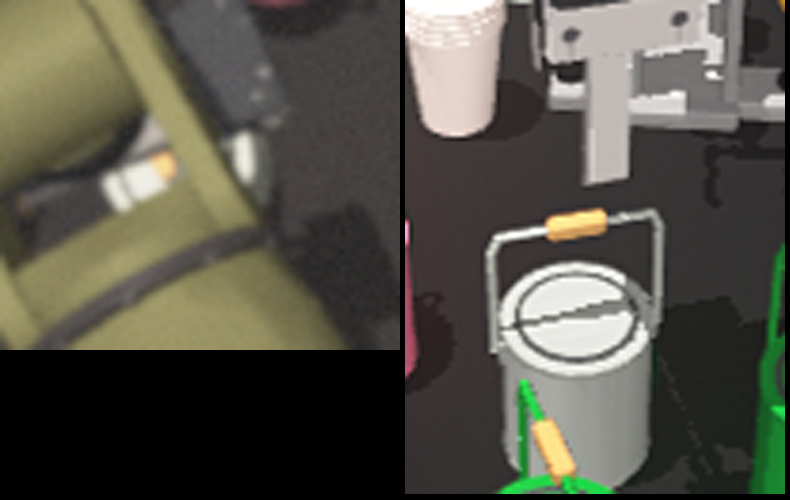

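```bash
python3 -m crank '[{"offset":[-0.001,0,-0.02],"spin":0},{"offset":[-0.001,0,-0.04],"spin":0},{"offset":[-0.001,0,-0.055],"spin":0},{"offset":[-0.001,0,-0.065],"spin":0},{"offset":[-0.001,0,-0.065],"spin":0},{"offset":[-0.001,0,-0.065],"spin":0},{"offset":[-0.001,0,-0.065],"spin":0},{"offset":[-0.001,0,-0.065],"spin":0}]' 1
python3 -m crank '[{"offset":[0,0,0],"spin":0},{"offset":[0,0,0],"spin":0},{"offset":[0,0,0],"spin":0},{"offset":[0,0,0],"spin":0},{"offset":[0,0,0],"spin":0},{"offset":[0,0,0],"spin":0},{"offset":[0,0,0],"spin":0},{"offset":[0,0,0],"spin":0}]' 0.05 40
```

```text
clock: 3.75
eef_pos: [548.4, 355.8, 148.2]
eef_rot: [3.141, 0.003, -2.757]
wrist_force: [-0.1, 0.3, -0.2]
finger_gap: 94.1
clock: 4.42
eef_pos: [548.4, 355.8, 148.2]
eef_rot: [3.141, 0.003, -2.757]
wrist_force: [-0.2, -0.1, -0.2]
finger_gap: 44.6
```

```bash
python3 -m crank '[{"offset":[0,0,0],"spin":0},{"offset":[0,0,0],"spin":0},{"offset":[0,0,0],"spin":0},{"offset":[0,0,0],"spin":0},{"offset":[0,0,0],"spin":0},{"offset":[0,0,0],"spin":0},{"offset":[0,0,0],"spin":0},{"offset":[0,0,0.01],"spin":0}]' 0.05 40
python3 -m crank '[{"offset":[0,0,0.015],"spin":0},{"offset":[0,0,0.035],"spin":0},{"offset":[0,0,0.055],"spin":0},{"offset":[0,0,0.075],"spin":0},{"offset":[0,0,0.09],"spin":0},{"offset":[0,0,0.1],"spin":0},{"offset":[0,0,0.1],"spin":0},{"offset":[0,0,0.1],"spin":0}]' 0.05 40
```

```text
clock: 5.08
eef_pos: [547.7, 355.4, 156.6]
eef_rot: [-3.142, -0.0, -2.757]
wrist_force: [-0.2, -1.2, -1.1]
finger_gap: 4.8
clock: 5.75
eef_pos: [547.7, 355.4, 256.6]
eef_rot: [3.142, 0.0, -2.757]
wrist_force: [0.2, -0.4, -0.1]
finger_gap: 4.4
```

Run:
```python
from h import *
t=manip.camera("top");s=manip.camera("side");st=manip.read_state();print(st['eef_pos'],st['clock'])
a=cv2.resize(t["pixels"][180:250,190:270,::-1],None,fx=5,fy=5,interpolation=2)
b=cv2.resize(s["pixels"][200:330,280:380,::-1],None,fx=3.8,fy=3.8,interpolation=2)
c=np.zeros((500,790,3),np.uint8);c[:350,:400]=a;c[:494,405:785]=b
cv2.imwrite("pics/e.png",c)
print(proj(s,st['eef_pos']),proj(s,st['eef_pos']-[0,0,100]))
```

```text
[547.4416938  355.2643539  255.35188142] 5.85
[325.5037782 222.5869165] [325.48765578 261.88794976]
```

View pics/e.png

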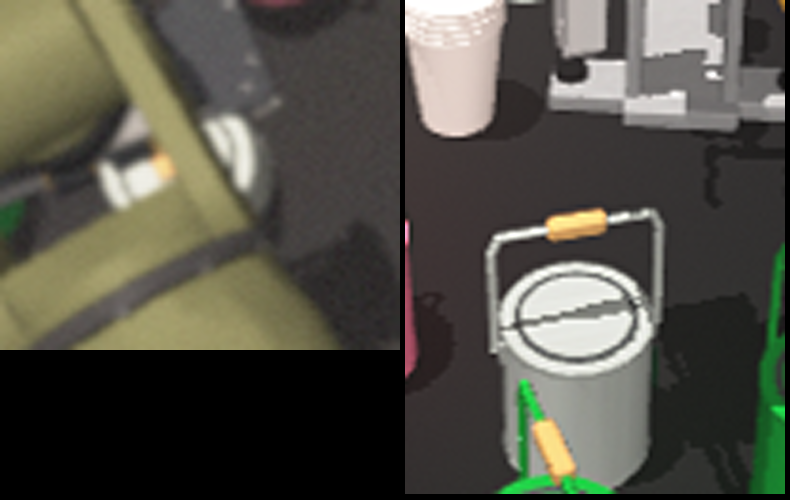

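Run:
```python
from h import *
print([a for a in dir(manip) if a[0]!='_'],manip.hold_point_z)
s=manip.camera("side");st=manip.read_state();print(st['joints'],st['eef_pos'],st['eef_rot'])
for dz in(0,19,30):print(proj(s,[547.5,361,255.4+dz]),"d:",proj(s,[548.7-18,355.5+47,211.5+dz]))
b=cv2.resize(s["pixels"][120:330,240:400,::-1],None,fx=2.8,fy=2.8,interpolation=2)
cv2.imwrite("pics/f.png",b)
```

```text
['Unreachable', 'camera', 'hold_point_z', 'masks_of', 'read_state', 'search_frame', 'sign_off'] 18.8
[ 5.19491886e-01  5.03833925e-01  1.07018270e+00 -2.62365457e-05
  1.56955730e+00 -1.43612913e+00] [547.45178896 355.23425344 255.31278327] [-3.14130065e+00 -1.95981014e-03 -2.75676819e+00]
[325.10335542 224.36384644] d: [331.29640386 257.16885692]
[325.10131769 216.24574656] d: [331.37889978 249.36273079]
[325.10011274 211.445347  ] d: [331.42769855 244.7451769 ]
```

View pics/f.png

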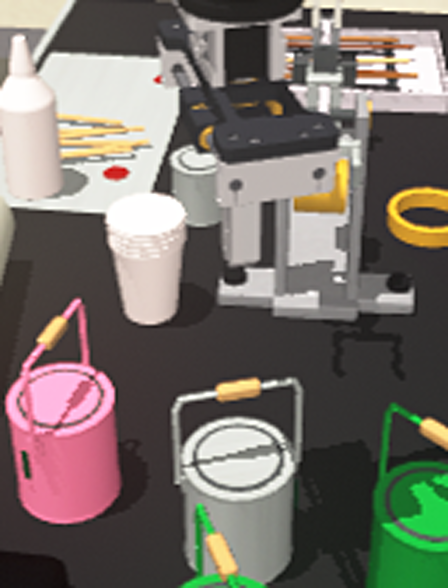

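```bash
python3 -m crank '[{"offset":[0.001,0,0],"spin":0},{"offset":[0.001,0,0],"spin":0},{"offset":[0.001,0,0],"spin":0},{"offset":[0.001,0,0],"spin":0},{"offset":[0.001,0,0],"spin":0},{"offset":[0.001,0,-0.02],"spin":0},{"offset":[0.001,0,-0.04],"spin":0},{"offset":[0.001,0,-0.05],"spin":0}]' 0.7
python3 -m crank '[{"offset":[0,0,-0.015],"spin":0},{"offset":[0,0,-0.03],"spin":0},{"offset":[0,0,-0.045],"spin":0},{"offset":[0,0,-0.06],"spin":0},{"offset":[0,0,-0.07],"spin":0},{"offset":[0,0,-0.08],"spin":0},{"offset":[0,0,-0.08],"spin":0},{"offset":[0,0,-0.08],"spin":0}]' 0.7
python3 - <<'E'
from h import *
s=manip.camera("side");t=manip.camera("top");st=manip.read_state();print(st['eef_pos'],st['wrist_force'],st['clock'])
b=cv2.resize(s["pixels"][200:330,270:380,::-1],None,fx=4,fy=4,interpolation=2)
cv2.imwrite("pics/g.png",b)
E
```

```text
clock: 6.57
eef_pos: [547.9, 354.9, 202.9]
eef_rot: [-3.141, -0.004, -2.757]
wrist_force: [0.2, -0.5, -0.0]
finger_gap: 54.5
clock: 7.23
eef_pos: [547.9, 355.0, 123.1]
eef_rot: [-3.141, -0.005, -2.757]
wrist_force: [-0.1, -0.0, 0.7]
finger_gap: 65.9
[548.26348013 355.14582613 124.0042116 ] [ 0.66240759 -0.31240153 -0.33455638] 7.3333
```

View pics/g.png

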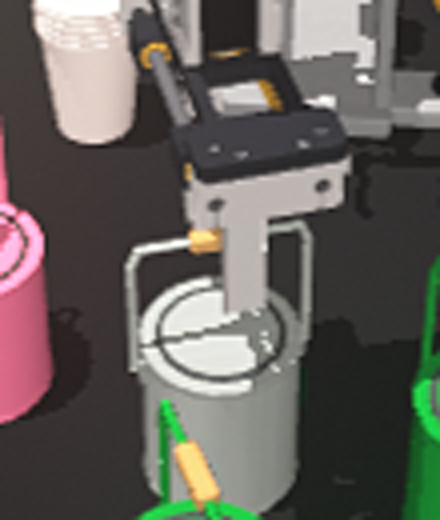

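```bash
python3 -m crank '[{"offset":[0,0,0],"spin":0},{"offset":[0,0,0],"spin":0},{"offset":[0,0,0],"spin":0},{"offset":[0,0,0],"spin":0},{"offset":[0,0,0],"spin":0},{"offset":[0,0,0],"spin":0},{"offset":[0,0,0],"spin":0},{"offset":[0,0,0],"spin":0}]' 0 40
python3 -m crank '[{"offset":[0,0,0],"spin":0},{"offset":[0,0,0],"spin":0},{"offset":[0,0,0],"spin":0},{"offset":[0,0,0],"spin":0},{"offset":[0,0,0.005],"spin":0},{"offset":[0,0,0.01],"spin":0},{"offset":[0,0,0.015],"spin":0},{"offset":[0,0,0.02],"spin":0}]' 0 40
```

```text
clock: 8.0
eef_pos: [548.2, 355.2, 124.0]
eef_rot: [-3.141, -0.003, -2.757]
wrist_force: [0.1, 0.2, -0.3]
finger_gap: 16.0
clock: 8.67
eef_pos: [548.1, 355.1, 144.3]
eef_rot: [-3.141, -0.004, -2.757]
wrist_force: [-0.1, -0.1, -5.8]
finger_gap: 10.6
```

```bash
python3 -m crank '[{"offset":[0,0,0.01],"spin":0},{"offset":[0,-0.004,0.025],"spin":-2},{"offset":[-0.006,-0.015,0.042],"spin":-5},{"offset":[-0.015,-0.03,0.057],"spin":-8},{"offset":[-0.022,-0.048,0.068],"spin":-11},{"offset":[-0.03,-0.067,0.075],"spin":-14},{"offset":[-0.036,-0.085,0.077],"spin":-17},{"offset":[-0.04,-0.1,0.077],"spin":-20}]'
python3 -m crank '[{"offset":[-0.001,-0.012,0],"spin":0},{"offset":[-0.002,-0.022,0],"spin":0},{"offset":[-0.002,-0.032,0],"spin":0},{"offset":[-0.002,-0.04,0],"spin":0},{"offset":[-0.002,-0.045,0],"spin":0},{"offset":[-0.002,-0.045,0],"spin":0},{"offset":[-0.002,-0.045,0],"spin":0},{"offset":[-0.002,-0.045,0],"spin":0}]'
python3 - <<'E'
from h import *
np.set_printoptions(precision=1,suppress=True)
s=manip.camera("side");t=manip.camera("top");st=manip.read_state();print(st['eef_pos'],st['wrist_force'],st['clock'],np.degrees(st['eef_rot']))
a=cv2.resize(t["pixels"][185:265,250:370,::-1],None,fx=3,fy=3,interpolation=2)
b=cv2.resize(s["pixels"][120:265,300:410,::-1],None,fx=4,fy=4,interpolation=2)
c=np.zeros((580,800,3),np.uint8);c[:,:440]=b;c[:240,440:800]=a
cv2.imwrite("pics/h.png",c)
p=st['eef_pos']+[0,0,41]
for d in(-42,0,42):
  q=p+np.array([d,d*.035,0]);u=proj(s,q);v=proj(t,q);print((u-[300,120])*4,(v-[250,185])*3+[440,0])
E
```

```text
clock: 9.33
eef_pos: [507.8, 254.0, 223.1]
eef_rot: [-3.142, -0.002, -3.109]
wrist_force: [0.7, 0.3, -7.0]
finger_gap: 10.5
clock: 10.0
eef_pos: [505.8, 209.4, 223.0]
eef_rot: [3.142, -0.002, -3.108]
wrist_force: [-0.6, -1.0, -7.1]
finger_gap: 10.7
[505.8 209.5 223. ] [-0.4 -0.7 -6.8] 10.1 [ 180.    -0.1 -178.1]
[288.  247.7] [506.1 162. ]
[210.5 244.3] [504.  112.8]
[133.7 240.8] [502.  64.]
```

View pics/h.png

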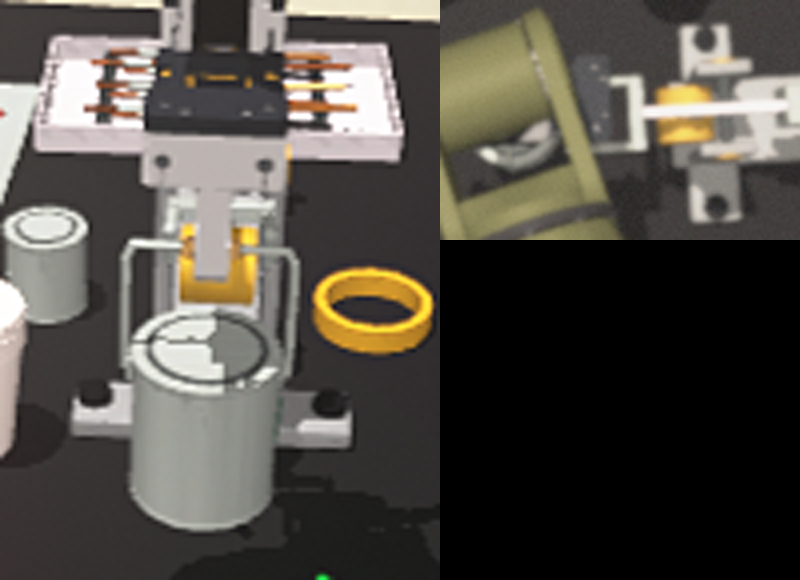

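```bash
python3 -m crank '[{"offset":[0,-0.008,0],"spin":0},{"offset":[0,-0.018,0],"spin":0},{"offset":[0,-0.030,0],"spin":0},{"offset":[0,-0.042,0],"spin":0},{"offset":[0,-0.053,0],"spin":0},{"offset":[0,-0.062,0],"spin":0},{"offset":[0,-0.068,0],"spin":0},{"offset":[0,-0.068,0],"spin":0}]'
python3 -m crank '[{"offset":[0,0,-0.006],"spin":0},{"offset":[0,0,-0.014],"spin":0},{"offset":[0,0,-0.022],"spin":0},{"offset":[0,0,-0.028],"spin":0},{"offset":[0,0,-0.034],"spin":0},{"offset":[0,0,-0.04],"spin":0},{"offset":[0,0,-0.045],"spin":0},{"offset":[0,0,-0.045],"spin":0}]'
python3 - <<'E'
from h import *
np.set_printoptions(precision=1,suppress=True)
s=manip.camera("side");t=manip.camera("top");st=manip.read_state();print(st['eef_pos'],st['wrist_force'],st['clock'],st['moment'])
a=cv2.resize(t["pixels"][185:265,250:370,::-1],None,fx=3,fy=3,interpolation=2)
b=cv2.resize(s["pixels"][120:240,300:410,::-1],None,fx=4.5,fy=4.5,interpolation=2)
c=np.zeros((540,860,3),np.uint8);c[:540,:495]=b;c[:240,495:855]=a
cv2.imwrite("pics/i.png",c[:,:800])
E
```

```text
clock: 10.77
eef_pos: [505.8, 140.1, 223.1]
eef_rot: [-3.141, -0.002, -3.109]
wrist_force: [-0.1, 0.3, -6.4]
finger_gap: 10.9
clock: 11.43
eef_pos: [505.5, 140.4, 177.0]
eef_rot: [-3.141, -0.003, -3.109]
wrist_force: [-1.1, 1.9, -6.1]
finger_gap: 10.1
[505.8 140.2 178.1] [-1.5  1.6 -6. ] 11.5333 [0.4 0.3 0. ]
```

View pics/i.png

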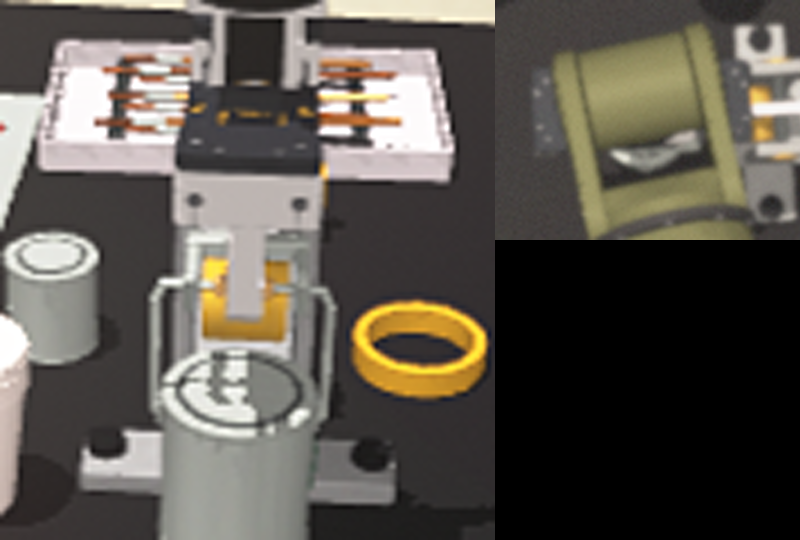

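```bash
python3 -m crank '[{"offset":[0,0,-0.002],"spin":0},{"offset":[0,0,-0.004],"spin":0},{"offset":[0,0,-0.006],"spin":0},{"offset":[0,0,-0.008],"spin":0},{"offset":[0,0,-0.01],"spin":0},{"offset":[0,0,-0.012],"spin":0},{"offset":[0,0,-0.012],"spin":0},{"offset":[0,0,-0.012],"spin":0}]'
python3 - <<'E'
from h import *
np.set_printoptions(precision=1,suppress=True)
st=manip.read_state();print(st['eef_pos'],st['wrist_force'],st['moment'])
E
```

```text
clock: 12.2
eef_pos: [505.7, 140.1, 166.0]
eef_rot: [-3.141, -0.002, -3.109]
wrist_force: [-0.1, 1.0, -5.9]
finger_gap: 10.6
[505.7 140.1 166. ] [-0.1  1.  -5.9] [0.2 0.  0.1]
```

```bash
python3 -m crank '[{"offset":[0,0,-0.002],"spin":0},{"offset":[0,0,-0.004],"spin":0},{"offset":[0,0,-0.006],"spin":0},{"offset":[0,0,-0.008],"spin":0},{"offset":[0,0,-0.009],"spin":0},{"offset":[0,0,-0.01],"spin":0},{"offset":[0,0,-0.01],"spin":0},{"offset":[0,0,-0.01],"spin":0}]'
python3 -m crank '[{"offset":[0,0,-0.001],"spin":0},{"offset":[0,0,-0.002],"spin":0},{"offset":[0,0,-0.002],"spin":0},{"offset":[0,0,-0.002],"spin":0},{"offset":[0,0,-0.002],"spin":0},{"offset":[0,0,-0.002],"spin":0},{"offset":[0,0,-0.002],"spin":0},{"offset":[0,0,-0.002],"spin":0}]'
```

```text
clock: 12.87
eef_pos: [505.7, 140.1, 156.0]
eef_rot: [-3.141, -0.002, -3.109]
wrist_force: [-0.0, 0.2, -5.8]
finger_gap: 10.3
clock: 13.53
eef_pos: [505.9, 140.2, 155.1]
eef_rot: [-3.141, -0.001, -3.109]
wrist_force: [-4.4, -0.0, 6.1]
finger_gap: 10.6
```

```bash
python3 -m crank '[{"offset":[0,0,0.001],"spin":0},{"offset":[0,0,0.001],"spin":0},{"offset":[0,0,0.001],"spin":0},{"offset":[0,0,0.001],"spin":0},{"offset":[0,0,0.001],"spin":0},{"offset":[0,0,0.001],"spin":0},{"offset":[0,0,0.001],"spin":0},{"offset":[0,0,0.001],"spin":0}]' 0.3
python3 -m crank '[{"offset":[0,0,0.005],"spin":0},{"offset":[0,0,0.015],"spin":0},{"offset":[0,0,0.03],"spin":0},{"offset":[0,0,0.05],"spin":0},{"offset":[0,0,0.075],"spin":0},{"offset":[0,0,0.1],"spin":0},{"offset":[0,0,0.125],"spin":0},{"offset":[0,0,0.14],"spin":0}]' 0.3
```

```text
clock: 14.2
eef_pos: [506.0, 140.2, 156.1]
eef_rot: [-3.141, -0.001, -3.109]
wrist_force: [-0.7, 0.2, -0.2]
finger_gap: 28.2
clock: 14.87
eef_pos: [506.2, 140.2, 299.9]
eef_rot: [3.141, 0.002, -3.109]
wrist_force: [0.3, 0.9, 0.6]
finger_gap: 27.9
```

```bash
python3 - <<'E'
from h import *
import pickle
ps=[manip.camera("side") for _ in range(3)];t=manip.camera("top")
pickle.dump(([p["pixels"] for p in ps],t["pixels"]),open("ref.pkl","wb"))
E
python3 -m crank '[{"offset":[0,-0.02,0],"spin":0},{"offset":[0.001,-0.05,0],"spin":0},{"offset":[0.002,-0.08,0],"spin":0},{"offset":[0.003,-0.11,0],"spin":0},{"offset":[0.004,-0.14,0],"spin":0},{"offset":[0.005,-0.165,0],"spin":0},{"offset":[0.006,-0.182,0],"spin":0},{"offset":[0.006,-0.188,0],"spin":0}]'
python3 - <<'E'
from h import *
np.set_printoptions(precision=1,suppress=True)
s=manip.camera("side");t=manip.camera("top");st=manip.read_state();print(st['eef_pos'],st['wrist_force'],st['clock'])
a=cv2.resize(t["pixels"][170:270,300:480,::-1],None,fx=2.2,fy=2.2,interpolation=2)
b=cv2.resize(s["pixels"][95:235,310:400,::-1],None,fx=4.2,fy=4.2,interpolation=2)
c=np.zeros((588,778,3),np.uint8);c[:588,:378]=b;c[:220,380:776]=a
cv2.imwrite("pics/j.png",c)
e=st['eef_pos']
for X in([512.8,-49,253],[512.8,-49,267],e+[0,0,22],e+[0,19,22],e+[0,0,41]): print((proj(s,X)-[310,95])*4.2,(proj(t,X)-[300,170])*2.2+[380,0])
E
```

```text
clock: 15.73
eef_pos: [511.4, -49.9, 294.5]
eef_rot: [-3.142, -0.003, -3.111]
wrist_force: [0.2, 1.2, -0.1]
finger_gap: 28.0
[511.5 -48.3 295. ] [-0.  -0.6 -0.6] 15.8333
[194.4 171.7] [536.4 106.8]
[195.3 151.7] [538.  105.9]
[200.6  78.8] [543.1 103.7]
[198.8  90.3] [526.3 104. ]
[201.9  49.9] [545.4 102.4]
```

View pics/j.png

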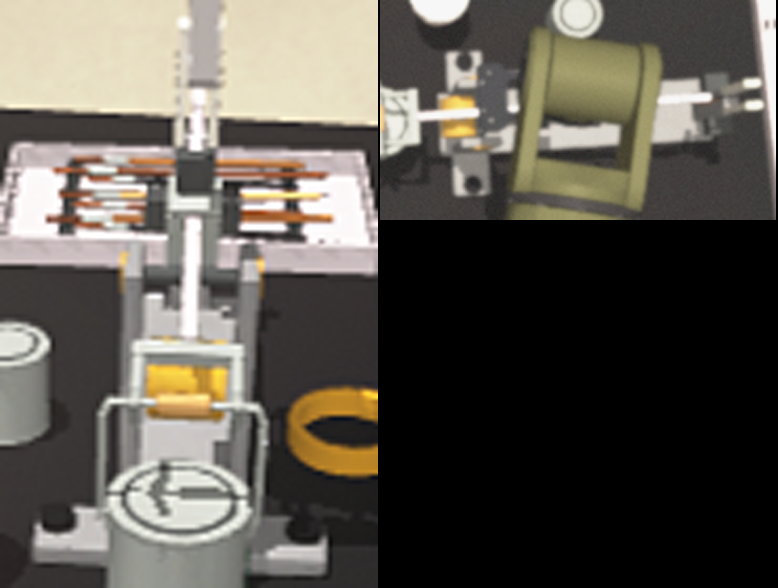

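```bash
python3 -m crank '[{"offset":[0.001,0,-0.015],"spin":0},{"offset":[0.001,0,-0.03],"spin":0},{"offset":[0.001,0,-0.045],"spin":0},{"offset":[0.001,0,-0.055],"spin":0},{"offset":[0.001,0,-0.062],"spin":0},{"offset":[0.001,0,-0.068],"spin":0},{"offset":[0.001,0,-0.068],"spin":0},{"offset":[0.001,0,-0.068],"spin":0}]'
python3 -m crank '[{"offset":[0,-0.006,0],"spin":0},{"offset":[0,-0.014,0.001],"spin":0},{"offset":[0.001,-0.024,0.002],"spin":0},{"offset":[0.001,-0.036,0.003],"spin":0},{"offset":[0.002,-0.048,0.005],"spin":0},{"offset":[0.002,-0.06,0.006],"spin":0},{"offset":[0.002,-0.07,0.007],"spin":0},{"offset":[0.002,-0.075,0.008],"spin":0}]'
```

```text
clock: 16.5
eef_pos: [512.6, -48.1, 227.2]
eef_rot: [3.141, -0.003, -3.11]
wrist_force: [0.3, -1.0, 0.2]
finger_gap: 28.2
clock: 17.17
eef_pos: [514.7, -124.8, 235.4]
eef_rot: [-3.142, -0.002, -3.112]
wrist_force: [2.3, 2.4, 0.8]
finger_gap: 28.3
```

```bash
python3 -m crank '[{"offset":[0,-0.006,0],"spin":0},{"offset":[0,-0.015,0.001],"spin":0},{"offset":[0.001,-0.027,0.002],"spin":0},{"offset":[0.001,-0.040,0.003],"spin":0},{"offset":[0.002,-0.053,0.005],"spin":0},{"offset":[0.002,-0.065,0.007],"spin":0},{"offset":[0.002,-0.074,0.009],"spin":0},{"offset":[0.002,-0.077,0.01],"spin":0}]'
python3 - <<'E'
from h import *
np.set_printoptions(precision=1,suppress=True)
s=manip.camera("side");t=manip.camera("top");st=manip.read_state();print(st['eef_pos'],st['wrist_force'],st['clock'])
for n in("poise_tab","poise"):
  for p in(s,t):
    for r in manip.masks_of(p,n)[:2]:
      v,u=np.nonzero(r["mask"]);print(n,p is s,r["conf"],len(u),u.mean(),v.mean(),u.min(),u.max(),v.min(),v.max())
for X in([518,-199,274],[518,-199,288]): print(proj(s,X),proj(t,X))
E
```

```text
clock: 17.83
eef_pos: [516.6, -203.5, 245.4]
eef_rot: [-3.141, -0.002, -3.113]
wrist_force: [0.9, 2.3, -2.2]
finger_gap: 28.4
[ 516.6 -202.7  245.5] [ 0.6  0.6 -0. ] 17.9333
poise_tab True 0.47 211 357.0094786729858 120.18009478672985 351 363 107 132
poise_tab False 0.32 3611 363.9958460260316 224.69371365272778 290 460 193 259
poise True 0.47 236 356.85169491525426 121.0 351 363 108 132
poise True 0.28 2581 354.7051530414568 176.22704378148003 318 387 105 231
[357.8 108.4] [430.3 215. ]
[358. 104.] [431.6 214.5]
```

```bash
cat > tilt.py <<'E'
from h import *
import pickle
ref=pickle.load(open("ref.pkl","rb"))
g=lambda I:cv2.GaussianBlur(np.mean([cv2.cvtColor(i,cv2.COLOR_RGB2GRAY).astype(np.float32) for i in I],0).astype(np.float32),(0,0),0.7)
def wire(th): return np.array([506.4,16+125*np.cos(th)-3.5*np.sin(th),215-125*np.sin(th)-3.5*np.cos(th)])
def tilt(n=3):
    ps=[manip.camera("side") for _ in range(n)];A=g(ref[0]);B=g([p["pixels"] for p in ps]);p=ps[-1]
    # tin silhouette at reference pose (underside = wire-165), lid to bottom
    w=wire(.12);pts=[]
    for z in(-165,-67):
        for a in np.linspace(0,6.28,40): pts.append(proj(p,w+[41*np.cos(a),41*np.sin(a),z]))
    pts=np.array(pts,np.float32);m=np.zeros(A.shape,np.uint8);cv2.fillConvexPoly(m,cv2.convexHull(pts).astype(int),1)
    m=cv2.dilate(m,np.ones((5,5)))
    f=lambda th:proj(p,wire(th)-[0,0,110])-proj(p,w-[0,0,110])
    best=None
    for th0 in(.12,.05,0,-.06,-.12):
        W=np.float32([[1,0,f(th0)[0]],[0,1,f(th0)[1]]])
        try: cc,W=cv2.findTransformECC(A,B,W,cv2.MOTION_TRANSLATION,(3,60,1e-4),m,1)
        except cv2.error: continue
        if best is None or cc>best[0]: best=(cc,W[0,2],W[1,2])
    ths=np.linspace(-.16,.16,321);dv=[f(t)[1] for t in ths]
    return np.interp(best[2],dv,ths) if dv[0]<dv[-1] else np.interp(-best[2],[-x for x in dv],ths),best,(f(0),f(-.12))
if __name__=="__main__":
    th,b,fs=tilt();st=manip.read_state();print("tilt %.4f"%th,b,fs,st["clock"],st["eef_pos"].round(1),st["wrist_force"].round(1))
E
python3 tilt.py
```

```text
tilt 0.1065 (0.9720405760723978, np.float32(0.036741186), np.float32(-0.4633577)) (array([ 0.17018678, -4.380697  ]), array([ 0.39301374, -9.27381041])) 18.2833 [ 516.7 -201.6  245.4] [ 0.  -0.3  0.2]
```

```bash
python3 -m crank '[{"offset":[0,-0.002,0],"spin":0},{"offset":[0,-0.004,0],"spin":0},{"offset":[0,-0.006,0],"spin":0},{"offset":[0,-0.007,0],"spin":0},{"offset":[0,-0.007,0],"spin":0},{"offset":[0,0,0],"spin":0},{"offset":[0,0,0],"spin":0},{"offset":[0,0,0],"spin":0}]'
python3 -m crank '[{"offset":[0,0,0],"spin":0},{"offset":[0,0,0],"spin":0},{"offset":[0,0,0],"spin":0},{"offset":[0,0,0],"spin":0},{"offset":[0,0,0],"spin":0},{"offset":[0,0,0],"spin":0},{"offset":[0,0,0],"spin":0},{"offset":[0,0,0],"spin":0}]'
python3 tilt.py
```

```text
clock: 18.95
eef_pos: [516.8, -201.2, 245.6]
eef_rot: [-3.141, -0.002, -3.111]
wrist_force: [0.1, -0.9, -0.2]
finger_gap: 28.2
clock: 19.62
eef_pos: [516.7, -201.3, 245.6]
eef_rot: [-3.141, -0.002, -3.111]
wrist_force: [-0.3, 0.6, -0.3]
finger_gap: 28.2
tilt 0.0599 (0.9783995149850414, np.float32(0.1446426), np.float32(-2.1241708)) (array([ 0.17018678, -4.380697  ]), array([ 0.39301374, -9.27381041])) 19.7667 [ 516.7 -201.3  245.6] [ 0.3 -0.5  0. ]
```

```bash
python3 -m crank '[{"offset":[0,0,-0.005],"spin":0},{"offset":[0,0,-0.012],"spin":0},{"offset":[0,-0.003,-0.012],"spin":0},{"offset":[0,-0.007,-0.012],"spin":0},{"offset":[0,-0.01,-0.012],"spin":0},{"offset":[0,-0.012,-0.012],"spin":0},{"offset":[0,-0.012,-0.012],"spin":0},{"offset":[0,-0.012,-0.012],"spin":0}]'
python3 -m crank '[{"offset":[0,0.003,0],"spin":0},{"offset":[0,0.006,0],"spin":0},{"offset":[0,0.006,0],"spin":0},{"offset":[0,0.006,0],"spin":0},{"offset":[0,0.006,0],"spin":0},{"offset":[0,0.006,0],"spin":0},{"offset":[0,0.006,0],"spin":0},{"offset":[0,0.006,0],"spin":0}]'
python3 -m crank '[{"offset":[0,0,0],"spin":0},{"offset":[0,0,0],"spin":0},{"offset":[0,0,0],"spin":0},{"offset":[0,0,0],"spin":0},{"offset":[0,0,0],"spin":0},{"offset":[0,0,0],"spin":0},{"offset":[0,0,0],"spin":0},{"offset":[0,0,0],"spin":0}]'
python3 tilt.py
```

```text
clock: 20.43
eef_pos: [516.8, -213.5, 233.7]
eef_rot: [-3.141, -0.002, -3.111]
wrist_force: [0.1, -0.5, 0.1]
finger_gap: 28.1
clock: 21.1
eef_pos: [516.7, -207.6, 233.7]
eef_rot: [-3.141, -0.002, -3.111]
wrist_force: [0.0, -0.0, 0.4]
finger_gap: 27.9
clock: 21.77
eef_pos: [516.7, -207.6, 233.7]
eef_rot: [-3.141, -0.002, -3.111]
wrist_force: [0.2, 0.2, 0.7]
finger_gap: 28.5
tilt 0.0357 (0.9774242752400677, np.float32(0.16149758), np.float32(-3.0221922)) (array([ 0.17018678, -4.380697  ]), array([ 0.39301374, -9.27381041])) 21.9167 [ 516.7 -207.6  233.7] [ 0.5  0.2 -0.5]
```

```bash
python3 -m crank '[{"offset":[0,0,-0.004],"spin":0},{"offset":[0,0,-0.007],"spin":0},{"offset":[0,-0.003,-0.007],"spin":0},{"offset":[0,-0.007,-0.007],"spin":0},{"offset":[0,-0.01,-0.007],"spin":0},{"offset":[0,-0.012,-0.007],"spin":0},{"offset":[0,-0.012,-0.007],"spin":0},{"offset":[0,-0.012,-0.007],"spin":0}]'
python3 -m crank '[{"offset":[0,0.003,0],"spin":0},{"offset":[0,0.006,0],"spin":0},{"offset":[0,0.006,0],"spin":0},{"offset":[0,0.006,0],"spin":0},{"offset":[0,0.006,0],"spin":0},{"offset":[0,0.006,0],"spin":0},{"offset":[0,0.006,0],"spin":0},{"offset":[0,0.006,0],"spin":0}]'
python3 -m crank '[{"offset":[0,0,0],"spin":0},{"offset":[0,0,0],"spin":0},{"offset":[0,0,0],"spin":0},{"offset":[0,0,0],"spin":0},{"offset":[0,0,0],"spin":0},{"offset":[0,0,0],"spin":0},{"offset":[0,0,0],"spin":0},{"offset":[0,0,0],"spin":0}]'
python3 tilt.py
```

```text
clock: 22.58
eef_pos: [516.7, -219.9, 226.7]
eef_rot: [-3.14, -0.002, -3.111]
wrist_force: [0.0, -0.2, -0.7]
finger_gap: 28.3
clock: 23.25
eef_pos: [516.7, -213.9, 226.7]
eef_rot: [-3.14, -0.002, -3.111]
wrist_force: [-0.2, -0.3, 1.0]
finger_gap: 28.2
clock: 23.92
eef_pos: [516.7, -213.9, 226.7]
eef_rot: [-3.14, -0.002, -3.111]
wrist_force: [-0.3, -0.3, -0.1]
finger_gap: 28.1
tilt -0.0001 (0.9615244505730943, np.float32(0.28093627), np.float32(-4.384964)) (array([ 0.17018678, -4.380697  ]), array([ 0.39301374, -9.27381041])) 24.0667 [ 516.7 -213.9  226.7] [ 0.3  0.7 -0.3]
```

```bash
python3 -m crank '[{"offset":[0,0,0.005],"spin":0},{"offset":[0,0,0.015],"spin":0},{"offset":[0,0,0.03],"spin":0},{"offset":[0,0,0.05],"spin":0},{"offset":[0,0,0.075],"spin":0},{"offset":[0,0,0.1],"spin":0},{"offset":[0,0,0.12],"spin":0},{"offset":[0,0,0.12],"spin":0}]'
python3 -m crank '[{"offset":[-0.02,0,0],"spin":0},{"offset":[-0.05,0,0],"spin":0},{"offset":[-0.08,0,0],"spin":0},{"offset":[-0.11,0,0],"spin":0},{"offset":[-0.14,0,0],"spin":0},{"offset":[-0.16,0,0],"spin":0},{"offset":[-0.17,0,0],"spin":0},{"offset":[-0.17,0,0],"spin":0}]'
python3 tilt.py
python3 - <<'E'
from h import *
s=manip.camera("side");t=manip.camera("top")
I=np.mean([manip.camera("side")["pixels"].astype(float) for _ in range(3)],0).astype(np.uint8)[:,:,::-1]
def P(l,h,x=0): return proj(s,np.array([510.5+.035*l+x,16-l,215+h]))
for n,l,h in(("post top",312,49),("mark face",312,0),("ptr",300,0),("ptr+.02",300,6),("tab",240,30)):print(n,P(l,h),(P(l,h)-[330,75])*8)
a=cv2.resize(I[75:145,330:385],None,fx=7.5,fy=7.5,interpolation=2)
b=cv2.resize(I[130:280,310:400],None,fx=3.5,fy=3.5,interpolation=2)
c=np.zeros((525,740,3),np.uint8);c[:,:a.shape[1]]=a;c[:,415:415+315]=b
cv2.imwrite("pics/k.png",c)
E
```

```text
clock: 24.73
eef_pos: [517.3, -214.2, 352.0]
eef_rot: [-3.137, 0.004, -3.111]
wrist_force: [0.4, -0.1, 0.4]
finger_gap: 28.3
clock: 25.4
eef_pos: [346.3, -214.3, 352.7]
eef_rot: [-3.136, 0.006, -3.113]
wrist_force: [0.2, -0.9, -0.1]
finger_gap: 28.3
tilt -0.0003 (0.9615591867252623, np.float32(0.27021712), np.float32(-4.3929553)) (array([ 0.17018678, -4.380697  ]), array([ 0.39301374, -9.27381041])) 25.55 [ 348.  -214.3  351.9] [-0.5  0.8 -0. ]
post top [358.34131134 100.37662231] [226.73049071 203.01297847]
mark face [357.68682012 114.78634099] [221.494561   318.29072796]
ptr [357.60576308 116.18006919] [220.8461046  329.44055348]
ptr+.02 [357.68490619 114.436645  ] [221.47924948 315.49316   ]
tab [357.59146434 114.41747242] [220.73171475 315.33977934]
```

View pics/k.png

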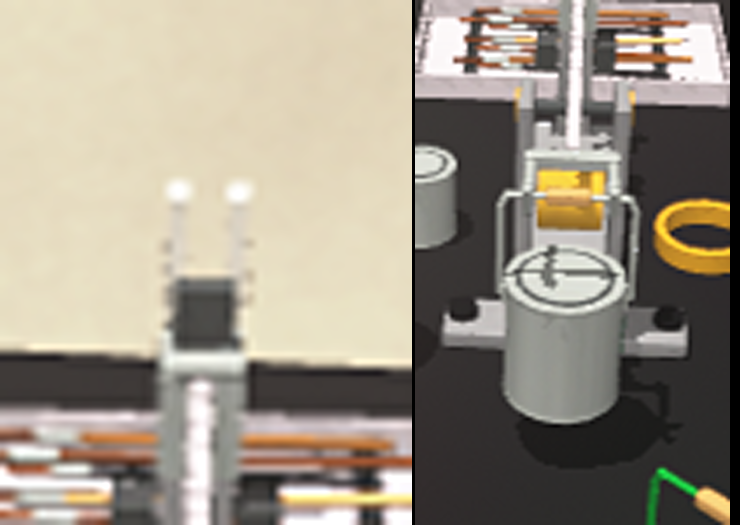

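```bash
python3 - <<'E'
from h import *
np.set_printoptions(precision=2,suppress=True,linewidth=150)
S=[manip.camera("side") for _ in range(4)];T=[manip.camera("top") for _ in range(4)];s,t=S[0],T[0]
G=lambda L:np.mean([p["pixels"].astype(float).mean(2) for p in L],0)
a,b=G(S),G(T)
print("side col 355-359",[(r,round(x)) for r,x in zip(range(108,126),a[108:126,355:360].mean(1))])
r0=int(round(proj(t,[518.5,-212,259])[1]))
print("top row",r0,[(c,round(x)) for c,x in zip(range(422,482),b[r0-1:r0+2,422:482].mean(0))])
for l in(224,228,232,236):
  f=lambda p,l,h:proj(p,np.array([510.5+.035*l,16-l,215+h]))
  print(l,"side top/bottom front edge",f(s,l-6,44)[1],f(s,l+6,44)[1],f(s,l-6,16)[1],"1mm dz",f(s,l,30)[1]-f(s,l,31)[1],"top cam tab +-6:",f(t,l-6,44)[0],f(t,l+6,44)[0],"block",f(t,l-21,16)[0],f(t,l+21,16)[0])
E
python3 tilt.py
```

```text
side col 355-359 [(108, 214), (109, 213), (110, 218), (111, 216), (112, 125), (113, 104), (114, 73), (115, 74), (116, 74), (117, 74), (118, 74), (119, 72), (120, 69), (121, 113), (122, 235), (123, 226), (124, 171), (125, 137)]
top row 215 [(422, 222), (423, 220), (424, 217), (425, 222), (426, 229), (427, 232), (428, 231), (429, 227), (430, 192), (431, 116), (432, 74), (433, 97), (434, 117), (435, 121), (436, 140), (437, 189), (438, 224), (439, 235), (440, 241), (441, 244), (442, 244), (443, 244), (444, 244), (445, 244), (446, 242), (447, 220), (448, 146), (449, 90), (450, 79), (451, 79), (452, 80), (453, 80), (454, 80), (455, 92), (456, 125), (457, 139), (458, 123), (459, 111), (460, 109), (461, 107), (462, 95), (463, 74), (464, 68), (465, 81), (466, 114), (467, 139), (468, 147), (469, 150), (470, 158), (471, 165), (472, 165), (473, 158), (474, 137), (475, 151), (476, 216), (477, 243), (478, 246), (479, 246), (480, 246), (481, 243)]
224 side top/bottom front edge 112.78636194280284 111.31686500766921 121.44272104294376 1mm dz 0.30836483000184955 top cam tab +-6: 430.0752957614508 434
[... 185 characters left out ...]
6: 431.6041981080011 436.1894344830943 block 423.41332767171383 439.140120177622
232 side top/bottom front edge 111.80407030122534 110.350230651146 120.42637500342764 1mm dz 0.30715379899130824 top cam tab +-6: 433.13285530448985 437.71735658306875 block 424.91223551972416 440.6365575839025
236 side top/bottom front edge 111.31686500766921 109.87076032608596 119.92223022359687 1mm dz 0.30655140418137705 top cam tab +-6: 434.66126740987465 439.245033768699 block 426.4109078240993 442.1327600286059
tilt -0.0003 (0.9615204355525399, np.float32(0.25929505), np.float32(-4.3926845)) (array([ 0.17018678, -4.380697  ]), array([ 0.39301374, -9.27381041])) 26.35 [ 347.3 -214.2  352.1] [-0.5  0.5  0.6]
```

```bash
python3 -c "
from cell import manip
manip.sign_off()"
```

```text
the job is handed in; nothing more can be done
```

The paint tin hangs upright by its bail in both hooks, and the beam is at rest and level as far as I could measure. I handed the job in at about 26 s, with the gripper clear of everything. I pushed the poise out until the beam levelled. By pixel readings it sits at about 0.175 m.

**Level:** comparing the tin's height in the side picture with its height when the beam was against the fork-down stop gives a tilt of −0.0003 rad. The reading was the same again after I took the gripper away. A rougher check from the height of the poise tab gives about −0.006 ± 0.01 rad, which agrees. I could not read the pointer against the middle mark directly, because the poise tab hides it from the side camera.

**Problems and disagreements:**
- **First grasp:** it closed on nothing. The fingertips are about 22 mm higher than the reported TCP, so I went lower and the second grasp held.
- **Weight:** the wrist force suggested about 0.70 kg, a poise place near 0.19. That is a little more than where the beam actually balanced.

**Bystanders:** the small tin and tape look undisturbed in the last pictures. The cups were not in the final crops, but nothing came near them. No contact force beyond about 8 N showed in the readings after each move.

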